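# Close the pressure pot: star-order tightening of four clamp knobs

## Robot

A 6-joint arm with a two-finger parallel gripper is mounted at the origin on the work surface. World frame = base frame: x ahead of the robot, y to its left, z up, the work surface at z = 0. Lengths are in m, angles in degrees, forces in N, time in s.
With the tool pointing down it reaches from about 0.375 to 0.825 m from the base axis. Payload 5.5 kg.
Tool frame: the origin (TCP) lies midway between the tips of the shut fingers; the grasp point (between the pads) lies 19 mm behind it; z points along the fingers, y is the line along which they close (so a half turn about z gives the same grasp; the last joint's range is limited). The gripper opens to 85 mm and grips with 20 to 120 N. Pads are 22 mm wide; open, the fingers measure 114 mm over their backs; the gripper's body (76 mm by 85 mm) begins 54 mm behind the grasp point. The pads swing forward as they close: fully open they stand 13 mm farther back than shut.
Start: joints at [-68.812, 17.962, -2.699, 69.339, 0, 90], TCP at [0.217, -0.559, 0.231] pointing down, gripper open.
Joint ranges: [-152.73, 152.73], [-39.44, 99.34], [-58.76, 71.6], [-118.89, 123.64], [-81.53, 83.1], [-180, 180]. Speed limits (degrees/s): [136.94, 136.94, 172.46, 180, 180, 180].

## Interface

Orientations are given as a 3x3 rotation matrix whose columns are the frame's x, y, z axes.
In Python, from workcell import ctrl, get_image, order gives the robot as it stands. The module is installed in compiled form; this text tells all that it offers.
- The arm moves only by the shell command python3 -m handwheel 'ROWS' [FORCE]. ROWS is JSON, one flat list of numbers, 7 for each row, row after row: the shift along the world's x, y, z in mm, then the turn, a rotation vector about the world's x, y, z in rad, then the gripper command: -1 is shut, 1 is fully open, values between are in proportion. In form: [x, y, z, ax, ay, az, claw, x, y, z, ax, ay, az, claw, ...]. A call has 1 to 8 rows; each row shifts and turns the commanded pose from where the row before left it; what a row does not reach is not made up. A row lasts 1/8 s, in which the tool goes at most 62.5 mm and 10.7 degrees, less where a joint would pass 70% of its speed; a pose out of reach is approached as far as the arm can. A call with a gripper value outside its range is refused whole. The fingers move at their own pace and stop on an object; FORCE is the grip in N (left out, the last holds). Time passes only in rows, so rows that do not move let the fingers close. It gives the time, the measured TCP pose, the force, the opening and the grip force at its end, in the units of the state.
- ctrl.state(): the state, without advancing time (a new reading comes with each control period).
- get_image(name): name is "side" or "top"; returns a dict with "pixels" (384x512x3 uint8, red, green, blue), "intrinsics" (3x3 intrinsics, pixels), "extrinsics" (4x4, takes a point from camera to world coordinates). Camera axes: x right, y up, looking along -z (the intrinsics and any distortion apply to the point x, -y, -z); pixel columns grow to the right and rows downward; lengths in m; the calibration is good to about 2 mm. A picture is of the moment at which its call begins. There is no depth.
- order.sign_off(): hands the job in; it is judged then, once.
The state is a dict: "t": time; "q": joint angles; "qvel": joint speeds; "joint_efforts": joint torques, N m; "position": TCP position; "tool_rot": TCP orientation; "ft_force": force on the tool from outside, world axes, zero at the start; "wrist_torque": the same for the moment, N m; "gripper_width": finger opening in m; "grip_force": force on a finger pad.
Only numpy, scipy, OpenCV 4.12 (cv2) and the standard library are available. Lean on these libraries where they do the work, as an engineer would, in place of code of your own. Each camera call takes 0.05 s, during which the arm holds its last target. There are 200 camera calls.

## Task

Clamp down the cover of the steel pressure pot with its four black bar knobs, turning them clockwise in star order over two passes: begin with the knob above the outlet pipe, then the one across from it, then the other two. In the first pass turn each knob until you feel it bite and then about 10 degrees more; in the second pass, in the same star order, turn each about 25 degrees further, and do not over-tighten any. Do not lean on the cover, and leave the glassware and other things where they are.

Things in the scene. Friction and masses are not known exactly. Their poses are not given: they have to be found in the camera images.
- pot: Steel pressure pot, fixed to the bench, 200 mm diameter; 250 mm flange, its top 110 mm above the bench. Origin: centre of its underside, z up. An outlet pipe (22 mm thick, end 183 mm from the axis, 75 mm high) sticks out sideways along the pot's +x. Four clamps on the flange, 90 degrees apart, knobs 95 mm from the axis.
- knob_a_bar (a point): Clamp knob above the outlet pipe (pot +x): upright black plastic bar 50 mm long, 14 wide, 26 high; 16 mm of 14 mm stem below. Point: the bar's centre, on the vertical turning axis, 171.5 mm above the bench; x along the bar, z up. Clockwise from above tightens; height fixed. Runs loose (0.02 N m) for 0.1 to 0.72 rad, unknown from its direction, then bites: 0.25 N m, rising 0.24 per rad; stays, but its rubber bush (5 N m/rad) springs back on release.
- knob_b_bar (a point): Clamp knob a quarter turn counter-clockwise from the pipe (pot +y): upright black plastic bar 50 mm long, 14 wide, 26 high; 16 mm of 14 mm stem below. Point: the bar's centre, on the vertical turning axis, 171.5 mm above the bench; x along the bar, z up. Clockwise from above tightens; height fixed. Runs loose (0.02 N m) for 0.1 to 0.72 rad, unknown from its direction, then bites: 0.25 N m, rising 0.24 per rad; stays, but its rubber bush (5 N m/rad) springs back on release.
- knob_c_bar (a point): Clamp knob across from the pipe (pot -x): upright black plastic bar 50 mm long, 14 wide, 26 high; 16 mm of 14 mm stem below. Point: the bar's centre, on the vertical turning axis, 171.5 mm above the bench; x along the bar, z up. Clockwise from above tightens; height fixed. Runs loose (0.02 N m) for 0.1 to 0.72 rad, unknown from its direction, then bites: 0.25 N m, rising 0.24 per rad; stays, but its rubber bush (5 N m/rad) springs back on release.
- knob_d_bar (a point): Clamp knob a quarter turn clockwise from the pipe (pot -y): upright black plastic bar 50 mm long, 14 wide, 26 high; 16 mm of 14 mm stem below. Point: the bar's centre, on the vertical turning axis, 171.5 mm above the bench; x along the bar, z up. Clockwise from above tightens; height fixed. Runs loose (0.02 N m) for 0.1 to 0.72 rad, unknown from its direction, then bites: 0.25 N m, rising 0.24 per rad; stays, but its rubber bush (5 N m/rad) springs back on release.
- claw_a_top (a point): Middle of the top of the inner end of the aluminium clamp claw (52 x 22 x 7 mm, rubber foot on the cover) under knob a, 65 mm from the pot's axis, 138 mm above the bench until its knob bites; from then on its knob draws it straight down, 5 mm per rad of turn (less the bush's twist), and it stays down.
- claw_b_top (a point): Middle of the top of the inner end of the aluminium clamp claw (52 x 22 x 7 mm, rubber foot on the cover) under knob b, 65 mm from the pot's axis, 138 mm above the bench until its knob bites; from then on its knob draws it straight down, 5 mm per rad of turn (less the bush's twist), and it stays down.
- claw_c_top (a point): Middle of the top of the inner end of the aluminium clamp claw (52 x 22 x 7 mm, rubber foot on the cover) under knob c, 65 mm from the pot's axis, 138 mm above the bench until its knob bites; from then on its knob draws it straight down, 5 mm per rad of turn (less the bush's twist), and it stays down.
- claw_d_top (a point): Middle of the top of the inner end of the aluminium clamp claw (52 x 22 x 7 mm, rubber foot on the cover) under knob d, 65 mm from the pot's axis, 138 mm above the bench until its knob bites; from then on its knob draws it straight down, 5 mm per rad of turn (less the bush's twist), and it stays down.
- dish_mid (a point): Bystander: glass dish with lid, 64 mm diameter, 15 mm high, loose on the middle of the cover; point at its centre.
- beaker_rim (a point): Bystander: glass beaker, 68 mm diameter, 90 mm high, beside the pot; point at the centre of its mouth.
- reagent_mid (a point): Bystander: amber bottle, 72 mm diameter, 140 mm high, beside the pot; point half-way up.
- spare_claw: Bystander: spare aluminium clamp claw, 52 x 22 x 12 mm, lying or standing on the bench; origin at its underside.
- jar: Bystander: glass jar, 60 mm diameter, 75 mm high, lying or standing on the bench; origin at its underside.
- slide_box: Bystander: blue slide box, 100 x 80 x 35 mm, lying or standing on the bench; origin at its underside.
- wrench: Bystander: combination wrench 180 mm long, lying or standing on the bench; origin at its underside.
- cover: The round steel cover (160 mm diameter), its top 122 mm above the bench; a small glass dish stands on it. Origin: centre of its underside, 110 mm above the bench.

How it is judged (in metres and radians):
On the way, in this order (a step that is already met when the one before it is completed fails the run):
1. the knob above the outlet pipe is past its bite (claw down by 0.3 mm) (z of claw_a_top in the frame of pot below 0.1377 m), for 0.1 s.
2. the knob across from it is past its bite (claw down by 0.3 mm) (z of claw_c_top in the frame of pot below 0.1377 m), for 0.1 s.
3. one of the other two knobs is past its bite (claw down by 0.3 mm) (z of any of claw_b_top, claw_d_top in the frame of pot below 0.1377 m), for 0.1 s.
4. the last knob is past its bite (claw down by 0.3 mm) (z of each of claw_b_top, claw_d_top in the frame of pot below 0.1377 m), for 0.1 s.
5. the knob above the outlet pipe is tight (claw down by 2.0 mm) (z of claw_a_top in the frame of pot below 0.136 m), for 0.1 s.
6. the knob across from it is tight (claw down by 2.0 mm) (z of claw_c_top in the frame of pot below 0.136 m), for 0.1 s.
7. one of the other two knobs is tight (claw down by 2.0 mm) (z of any of claw_b_top, claw_d_top in the frame of pot below 0.136 m), for 0.1 s.
8. the last knob is tight (claw down by 2.0 mm) (z of each of claw_b_top, claw_d_top in the frame of pot below 0.136 m), for 0.1 s.
At the end, for the whole second after the job is handed in: All four claws are drawn down by 2.0 to 4.5 mm from their starting height (23 to 52 degrees of knob turn past the bite), and the knobs are released (all of step 8 and z of each of claw_a_top, claw_c_top in the frame of pot below 0.136 m and not (z of claw_a_top in the frame of pot below 0.1335 m) and not (z of claw_b_top in the frame of pot below 0.1335 m) and not (z of claw_c_top in the frame of pot below 0.1335 m) and not (z of claw_d_top in the frame of pot below 0.1335 m)); the robot touches nothing.
It fails at once if a knob is over-tightened (its claw drawn down by more than 4.5 mm, 52 degrees past the bite) (z of any of claw_a_top, claw_b_top, claw_c_top, claw_d_top in the frame of pot below 0.1335 m).
It fails at once if the robot leans on the cover with more than 15 N (contact force between any of the fingers, the arm and cover above 15 N).
It fails at once if a bystander is moved by more than 25 mm (distance of any of dish_mid, beaker_rim, reagent_mid, spare_claw, jar, slide_box, wrench from where it was at the start of the episode above 0.025 m).
It also fails if it takes over 72 s, if anything falls off the work surface, if the arm or the gripper's body presses on something with over 40 N, if the wrist force passes 120 N, or if a joint passes its speed limit or range.

## Working session

There is one attempt and no reset: what is moved stays moved. The work goes in short steps, Python scripts to look and compute and a shell command to move; the robot and the scene stay as the last step left them, time stands still between calls to the robot, and variables do not carry over. Pictures are saved under pics/ and viewed, at most 10 in all, crops included, and the job is handed in when it is done.

```bash
mkdir -p pics; python3 - <<'E'
from workcell import ctrl,get_image
import cv2,numpy as np
for n in("top","side"):
    d=get_image(n); cv2.imwrite(f"pics/{n}0.png",d["pixels"][...,::-1]); print(n,d["intrinsics"],np.round(d["extrinsics"],4).tolist(), [k for k in d])
s=ctrl.state();print(s)
E
```

```text
top [[361.96236623   0.         257.80698431]
 [  0.         361.96236623 196.58032807]
 [  0.           0.           1.        ]] [[-0.0197, 0.9977, -0.0641, 0.4681], [-0.9997, -0.0207, -0.0149, -0.0079], [-0.0162, 0.0638, 0.9978, 1.1505], [0.0, 0.0, 0.0, 1.0]] ['pixels', 'intrinsics', 'extrinsics']
side [[439.81687995   0.         243.24758907]
 [  0.         439.81687995 183.07051723]
 [  0.           0.           1.        ]] [[-0.7598, 0.416, -0.4996, -0.2053], [-0.65, -0.4692, 0.5978, 0.8942], [0.0143, 0.779, 0.6269, 1.0516], [0.0, 0.0, 0.0, 1.0]] ['pixels', 'intrinsics', 'extrinsics']
{'t': 0.1, 'q': array([-6.88124538e+01,  1.79981295e+01, -2.75006831e+00,  6.93393867e+01,
       -8.59336472e-04,  9.00010414e+01]), 'qvel': array([-3.43458262e-02, -9.49343792e-02,  1.53568522e-01, -3.97740764e-02,
        1.81651891e-02,  1.03709224e-04]), 'joint_efforts': array([-2.90854823e-04, -5.40766168e+01,  3.40541232e+01,  1.11653988e-02,
        5.44719546e-05, -7.74122185e-06]), 'position': array([ 0.21665699, -0.55894911,  0.2305298 ]), 'tool_rot': array([[ 9.32408942e-01,  3.61404542e-01, -5.66467822e-04],
       [ 3.61404986e-01, -9.32407861e-01,  1.41988540e-03],
       [-1.50260165e-05, -1.52863814e-03, -9.99998832e-01]]), 'ft_force': array([0.26445857, 0.02160148, 0.68488223]), 'wrist_torque': array([-0.00073835,  0.04314653,  0.0494271 ]), 'grip_force': 0.0, 'gripper_width': 0.0855843614122788}
```

View pics/top0.png

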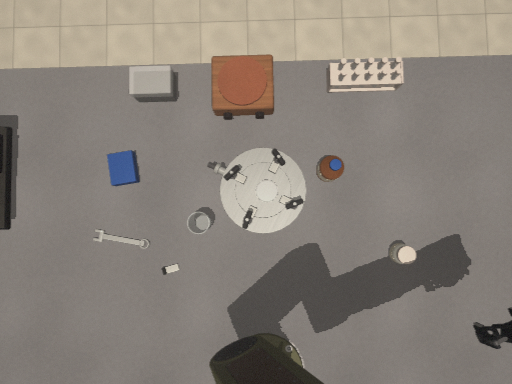

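View pics/side0.png

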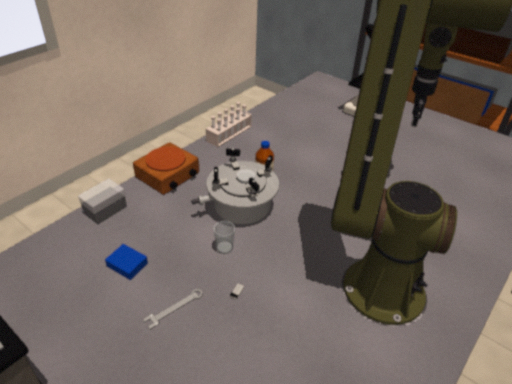

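```bash
python3 - <<'E'
import cv2
i=cv2.imread("pics/top0.png");cv2.imwrite("pics/crop0.png",cv2.resize(i[140:240,200:310],None,fx=6,fy=6,interpolation=cv2.INTER_CUBIC)[:600])
E
```

```text
(no output)
```

View pics/crop0.png

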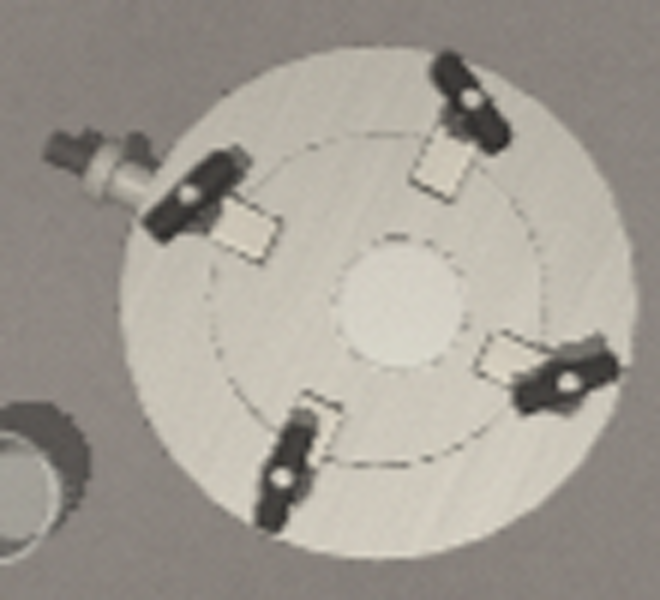

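```bash
cat > h.py <<'E'
import numpy as np,cv2
from workcell import ctrl,get_image
def ray(d,uv,z):
    uv=np.atleast_2d(uv).astype(float);K=d["intrinsics"];E=np.array(d["extrinsics"])
    c=np.c_[(uv[:,0]-K[0,2])/K[0,0],-(uv[:,1]-K[1,2])/K[1,1],-np.ones(len(uv))]@E[:3,:3].T
    return E[:3,3]+c*((z-E[2,3])/c[:,2])[:,None]
def proj(d,P):
    E=np.array(d["extrinsics"]);c=(np.atleast_2d(P)-E[:3,3])@E[:3,:3];K=d["intrinsics"]
    return np.c_[K[0,2]+K[0,0]*c[:,0]/-c[:,2],K[1,2]-K[1,1]*c[:,1]/-c[:,2]]
E
cat > m.py <<'E'
from h import *
d=get_image("top");g=cv2.cvtColor(d["pixels"],cv2.COLOR_RGB2GRAY)
dots=(np.array([[188,193],[282,477],[568,382],[471,98]])+.5)/6-.5+[200,140]
W=ray(d,dots,.1845)
w=W[:,0]+1j*W[:,1];c=w.mean();r=(w-c)/1j**np.arange(4)
print(np.round(W,4).tolist(),"centre",c,"radius",abs(r),"ang",np.degrees(np.angle(r)))
big=cv2.resize(g,None,fx=8,fy=8,interpolation=cv2.INTER_CUBIC)
for n,p,q in zip("abcd",dots,W):
    m=(big<55).astype(np.uint8);yy,xx=np.mgrid[:m.shape[0],:m.shape[1]]
    o=(p+.5)*8-.5;m[np.hypot(xx-o[0],yy-o[1])>11*8]=0
    m=cv2.morphologyEx(m,cv2.MORPH_CLOSE,np.ones((25,25)))
    k,l,st,_=cv2.connectedComponentsWithStats(m);j=1+st[1:,4].argmax()
    P=ray(d,(np.c_[xx[l==j],yy[l==j]]+.5)/8-.5,.1845)[:,:2]
    (ce,sz,an)=cv2.minAreaRect((P*1e4).astype(np.float32))
    u,s,v=np.linalg.svd(P-P.mean(0),full_matrices=0)
    print(n,"mean",P.mean(0),"rect",np.array(ce)/1e4,np.array(sz)/10,an,"pca ang",np.degrees(np.arctan2(v[0,1],v[0,0]))%180)
E
python3 m.py
```

```text
[[0.5986, 0.0775, 0.1845], [0.4707, 0.0376, 0.1845], [0.5103, -0.0904, 0.1845], [0.6387, -0.0503, 0.1845]] centre (0.5545864549026778-0.006392733578688227j) radius [0.09470887 0.09469516 0.09491036 0.09485924] ang [62.31609784 62.33836272 62.21722135 62.45994078]
a mean [0.59825757 0.07066265] rect [0.59543369 0.07551109] [12.21193237 44.25074768] 44.09866714477539 pca ang 139.3438414671791
b mean [0.48153542 0.03072536] rect [0.48242583 0.03267114] [12.37724686 15.80462341] 71.55815887451172 pca ang 151.89013484657104
c mean [ 0.51510761 -0.10251596] rect [ 0.51398213 -0.10019204] [11.27623215 22.42023621] 9.935386657714844 pca ang 91.09612325829256
d mean [ 0.62435929 -0.05786118] rect [ 0.62437036 -0.05769243] [18.99143677 13.8417038 ] 36.19464874267578 pca ang 45.35003724755401
```

```bash
cat > ang.py <<'E'
from h import *
C=np.array([.5546,-.0064]);th=np.radians(62.3)
KN={n:C+.095*np.array([np.cos(th+i*np.pi/2),np.sin(th+i*np.pi/2)]) for i,n in enumerate("abcd")}
def bars(cam="top",names="abcd"):
    d=get_image(cam);g=cv2.cvtColor(d["pixels"],cv2.COLOR_RGB2GRAY).astype(np.float32);out={}
    S=8;big=cv2.resize(g,None,fx=S,fy=S,interpolation=cv2.INTER_LINEAR)
    def mask(p,a,l,w):
        R=np.array([[np.cos(a),-np.sin(a)],[np.sin(a),np.cos(a)]])
        q=[[*(p+R@[sx*l/2,sy*w/2]),z] for sx in(-1,1) for sy in(-1,1) for z in(.1585,.1845)]
        m=np.zeros(big.shape,np.uint8);h=cv2.convexHull(((proj(d,q)+.5)*S-.5).astype(np.float32)).astype(int)
        cv2.fillConvexPoly(m,h,1);return m
    for n in names:
        sc=[]
        for a in range(0,180,2):
            i=mask(KN[n],np.radians(a),.050,.014);o=mask(KN[n],np.radians(a),.058,.022)-i
            sc.append(cv2.mean(big,o)[0]-cv2.mean(big,i)[0])
        sc=np.array(sc);k=sc.argmax();y0,y1,y2=sc[k-1],sc[k],sc[(k+1)%90]
        out[n]=(2*(k+.5*(y0-y2)/(y0-2*y1+y2)),y1)
    return out
if __name__=="__main__":
    for c in("top","side"):print(c,{k:np.round(v,1) for k,v in bars(c).items()})
    print({k:np.round(v,4) for k,v in KN.items()})
E
python3 ang.py
```

```text
top {'a': array([132. ,  64.4]), 'b': array([160.4,  63.3]), 'c': array([109.1,  56.5]), 'd': array([34.9, 69.2])}
side {'a': array([129.7,  44.7]), 'b': array([158.3,  67.9]), 'c': array([103.8,  37.3]), 'd': array([28.9, 56.5])}
{'a': array([0.5988, 0.0777]), 'b': array([0.4705, 0.0378]), 'c': array([ 0.5104, -0.0905]), 'd': array([ 0.6387, -0.0506])}
```

```bash
cat > st.py <<'E'
from workcell import ctrl
import numpy as np
s=ctrl.state();R=s["tool_rot"]
print("t%.2f"%s["t"],"P",np.round(s["position"]*1e3,1),"yaw %.1f"%np.degrees(np.arctan2(R[1,0],R[0,0])),"zz",np.round(R[:2,2],3),"q6 %.0f"%s["q"][5],"F",np.round(s["ft_force"],1),"T",np.round(s["wrist_torque"],2),"w %.1f g %.0f"%(s["gripper_width"]*1e3,s["grip_force"]))
E
python3 -m handwheel '[27.3,45.5,0,0,0,0.137,0, 27.3,45.5,0,0,0,0.137,0, 27.3,45.5,0,0,0,0.137,0, 27.3,45.5,0,0,0,0.137,0, 27.3,45.5,0,0,0,0.137,0, 27.3,45.5,0,0,0,0.137,0, 27.3,45.5,0,0,0,0.137,0]' 60; python3 st.py
python3 -m handwheel '[27.3,45.5,0,0,0,0.137,0, 27.3,45.5,0,0,0,0.137,0, 27.3,45.5,0,0,0,0.137,0, 27.3,45.5,0,0,0,0.137,0, 27.3,45.5,0,0,0,0.137,0, 27.3,45.5,0,0,0,0.137,0, 27.3,45.5,0,0,0,0.137,0, 0,0,0,0,0,0,0]'; python3 st.py
```

```text
t: 1.12
position: [0.4086, -0.2394, 0.2314]
tool_rot: [[0.235, 0.972, 0.0], [0.972, -0.235, -0.0], [-0.0, 0.001, -1.0]]
ft_force: [0.6, 0.1, 0.3]
gripper_width: 0.0423
grip_force: 0.0
t1.12 P [ 408.6 -239.4  231.4] yaw 76.4 zz [ 0. -0.] q6 73 F [0.6 0.1 0.3] T [-0.01 -0.05 -0.01] w 42.3 g 0
t: 2.12
position: [0.6003, 0.0806, 0.2305]
tool_rot: [[-0.661, 0.751, -0.0], [0.751, 0.661, 0.001], [0.001, 0.0, -1.0]]
ft_force: [-0.8, -0.4, 0.1]
gripper_width: 0.0427
grip_force: 0.0
t2.12 P [600.3  80.6 230.5] yaw 131.3 zz [-0.     0.001] q6 56 F [-0.8 -0.4  0.1] T [-0.05  0.03 -0.01] w 42.7 g 0
```

```bash

python3 -m handwheel '[-1.5,-2.9,-26,0,0,0,0, 0,0,-26,0,0,0,0, 0,0,-24,0,0,0,0, 0,0,0,0,0,0,-0.4]' >/dev/null; python3 st.py
python3 -m handwheel '[0,0,0,0,0,0,-1, 0,0,0,0,0,0,-1, 0,0,0,0,0,0,-1,0,0,0,0,0,0,-1]' 60 >/dev/null; python3 st.py
python3 -c "
from h import *
cv2.imwrite('pics/g1.png',cv2.resize(get_image('side')['pixels'][120:250,170:310,::-1],None,fx=4,fy=4))"
```

```text
t2.62 P [595.4  73.5 153.4] yaw 131.0 zz [-0.004 -0.001] q6 56 F [-0.2 -0.7  0.4] T [ 0.01 -0.01  0.07] w 26.2 g 0
t3.12 P [598.9  75.9 155.7] yaw 131.1 zz [0.002 0.003] q6 56 F [  6.2   5.7 -11.1] T [ 1.05 -1.14 -0.03] w 13.1 g 60
```

View pics/g1.png

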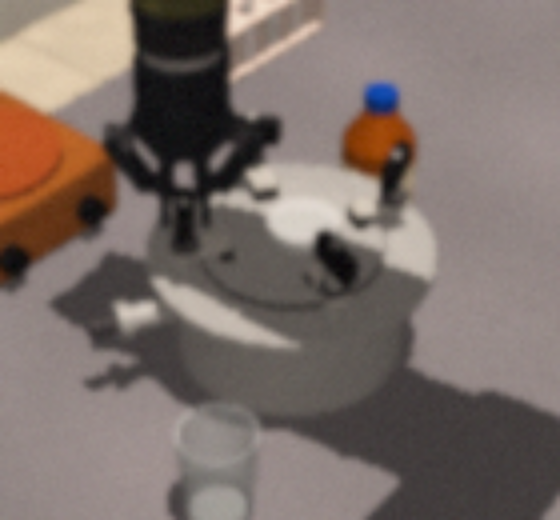

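```bash

python3 -m handwheel '[0,0,0,0,0,-0.09,-1]' >/dev/null; python3 st.py
python3 -m handwheel '[0,0,0,0,0,-0.09,-1]' >/dev/null; python3 st.py
python3 -m handwheel '[0,0,0,0,0,-0.09,-1]' >/dev/null; python3 st.py
python3 -m handwheel '[0,0,0,0,0,0,-1]' >/dev/null; python3 st.py
```

```text
t3.30 P [598.7  75.9 155.7] yaw 125.8 zz [0.002 0.003] q6 61 F [  5.    4.5 -10.6] T [ 0.99 -0.88  0.02] w 12.9 g 60
t3.42 P [598.6  75.8 155.7] yaw 120.6 zz [0.002 0.003] q6 67 F [  4.7   5.5 -10.3] T [ 1.01 -0.82 -0.03] w 13.0 g 61
t3.55 P [598.4  75.8 155.7] yaw 115.4 zz [0.001 0.003] q6 72 F [ 3.8  3.5 -9.5] T [ 0.95 -0.75 -0.02] w 12.9 g 61
t3.67 P [598.4  75.8 155.7] yaw 115.6 zz [0.001 0.003] q6 72 F [  4.4   4.7 -10. ] T [ 0.95 -0.75 -0.01] w 13.1 g 61
```

```bash

python3 -m handwheel '[0,0,0,0,0,-0.09,-1]' >/dev/null; python3 st.py
python3 -m handwheel '[0,0,0,0,0,-0.09,-1]' >/dev/null; python3 st.py
python3 -m handwheel '[0,0,0,0,0,-0.07,-1]' >/dev/null; python3 st.py
```

```text
t3.80 P [598.2  75.8 155.7] yaw 110.3 zz [0.001 0.003] q6 77 F [ 3.   3.3 -8.6] T [ 0.95 -0.64 -0.06] w 12.9 g 61
t3.92 P [598.   75.8 155.7] yaw 105.1 zz [0.001 0.003] q6 82 F [ 3.   4.9 -9.3] T [ 1.   -0.49 -0.04] w 12.9 g 61
t4.05 P [597.9  75.8 155.7] yaw 101.2 zz [0.001 0.003] q6 86 F [ 2.8  4.8 -8.3] T [ 1.05 -0.43  0.02] w 13.2 g 61
```

Still loose (30° turned, at most 11° of play left).

```bash

python3 -m handwheel '[0,0,0,0,0,-0.07,-1]' >/dev/null; python3 st.py
python3 -m handwheel '[0,0,0,0,0,-0.07,-1]' >/dev/null; python3 st.py
python3 -m handwheel '[0,0,0,0,0,-0.07,-1]' >/dev/null; python3 st.py
python3 -m handwheel '[0,0,0,0,0,0,-1]' >/dev/null; python3 st.py
```

```text
t4.17 P [597.8  75.8 155.7] yaw 97.2 zz [0.    0.003] q6 90 F [ 2.1  3.9 -8.1] T [ 1.04 -0.28  0.01] w 12.9 g 61
t4.30 P [597.6  75.9 155.6] yaw 93.1 zz [-0.     0.003] q6 94 F [ 2.2  5.6 -8.3] T [ 1.07 -0.21  0.07] w 13.0 g 61
t4.42 P [597.5  75.9 155.6] yaw 89.2 zz [-0.     0.003] q6 98 F [ 1.6  4.2 -8. ] T [ 1.11 -0.15  0.24] w 12.9 g 61
t4.55 P [597.5  75.9 155.6] yaw 89.3 zz [-0.     0.003] q6 98 F [ 1.3  4.  -7.8] T [ 1.11 -0.16  0.19] w 13.0 g 61
```

```bash

python3 -m handwheel '[0,0,0,0,0,-0.07,-1]' >/dev/null; python3 st.py
python3 -m handwheel '[0,0,0,0,0,-0.07,-1]' >/dev/null; python3 st.py
python3 -m handwheel '[0,0,0,0,0,-0.06,-1, 0,0,0,0,0,0,-1]' >/dev/null; python3 st.py
```

```text
t4.67 P [597.4  75.9 155.6] yaw 85.2 zz [-0.     0.003] q6 102 F [ 1.7  5.6 -7.3] T [ 1.05 -0.1   0.21] w 12.9 g 61
t4.80 P [597.3  76.  155.6] yaw 81.2 zz [-0.     0.003] q6 106 F [-0.1  4.6 -8.4] T [ 1.22 -0.01  0.31] w 13.2 g 61
t5.05 P [597.2  76.1 155.6] yaw 77.8 zz [-0.001  0.003] q6 109 F [ 1.1  5.1 -8.6] T [1.26 0.05 0.29] w 13.1 g 61
```

```bash

python3 -m handwheel '[0,0,0,0,0,0,0, 0,0,0,0,0,0,0, 0,0,30,0,0,0,0, 0,0,36,0,0,0,0, -17.7,-33.6,0,0,0,0.105,0, -17.7,-33.6,0,0,0,0.105,0, -17.7,-33.6,0,0,0,0.105,0, -17.7,-33.6,0,0,0,0.105,0]' >/dev/null; python3 st.py
python3 -m handwheel '[-17.7,-33.6,0,0,0,0.105,0, 0,0,0,0,0,0,0, 0,0,0,0,0,0,0]' >/dev/null; python3 st.py
python3 - <<'E'
from ang import *
print(bars("top"),bars("side"))
E
```

```text
t6.05 P [526.4 -61.1 222.2] yaw 102.0 zz [ 0.001 -0.001] q6 71 F [ 0.5 -0.1 -0.1] T [-0.04 -0.01  0.02] w 42.5 g 0
t6.42 P [509.5 -93.4 221.9] yaw 107.8 zz [0.001 0.   ] q6 62 F [-0.9  1.   0.3] T [ 0.01  0.01 -0.04] w 42.9 g 0
{'a': (np.float64(83.02066669110033), np.float64(56.37414244459096)), 'b': (np.float64(160.3797737790697), np.float64(66.46643758505259)), 'c': (np.float64(103.2000693603543), np.float64(6.453081032547686)), 'd': (np.float64(33.86056767426432), np.float64(60.68649207080898))} {'a': (np.float64(75.63152072037884), np.float64(78.35354410297836)), 'b': (np.float64(158.2700515448516), np.float64(75.10422831032827)), 'c': (np.float64(104.13049821818127), np.float64(39.58983379445431)), 'd': (np.float64(28.97668998360914), np.float64(62.99104578166951))}
```

```bash

python3 -m handwheel '[0.9,2.9,-25,0,0,-0.02,0, 0,0,-25,0,0,0,0, 0,0,-17,0,0,0,0, 0,0,0,0,0,0,-0.4]' >/dev/null; python3 st.py
python3 -m handwheel '[0,0,0,0,0,0,-1, 0,0,0,0,0,0,-1, 0,0,0,0,0,0,-1,0,0,0,0,0,0,-1]' 60 >/dev/null; python3 st.py
python3 -m handwheel '[0,0,0,0,0,-0.07,-1]' >/dev/null; python3 st.py
python3 -m handwheel '[0,0,0,0,0,-0.07,-1]' >/dev/null; python3 st.py
python3 -m handwheel '[0,0,0,0,0,-0.07,-1]' >/dev/null; python3 st.py
python3 -m handwheel '[0,0,0,0,0,-0.07,-1]' >/dev/null; python3 st.py
```

```text
t7.03 P [509.2 -89.4 153. ] yaw 106.8 zz [-0.003  0.001] q6 63 F [ 0.1 -0.2  0.9] T [-0.01 -0.02  0.01] w 26.3 g 0
t7.53 P [509.9 -89.9 154.7] yaw 106.7 zz [0.    0.001] q6 63 F [-1.3  4.   1.3] T [ 0.88  0.53 -0.03] w 13.3 g 60
t7.65 P [510.  -89.9 154.7] yaw 102.6 zz [0.    0.001] q6 67 F [-2.3  3.6  1.1] T [0.87 0.58 0.06] w 12.9 g 60
t7.78 P [510.  -90.  154.7] yaw 98.6 zz [0.    0.001] q6 71 F [-2.1  4.   2.1] T [0.92 0.53 0.13] w 13.1 g 60
t7.90 P [510.  -90.  154.6] yaw 94.6 zz [0.    0.001] q6 75 F [-2.2  5.1  1. ] T [0.8  0.49 0.25] w 13.0 g 60
t8.03 P [510.  -90.  154.7] yaw 90.6 zz [0.    0.001] q6 79 F [-2.1  3.6  2.4] T [0.81 0.53 0.26] w 13.3 g 60
```

```bash

python3 -m handwheel '[0,0,0,0,0,-0.08,-1, 0,0,0,0,0,0,-1]' >/dev/null; python3 st.py; python3 -m handwheel '[0,0,0,0,0,0,-1]' >/dev/null; python3 st.py
```

```text
t8.28 P [510.  -90.  154.7] yaw 86.2 zz [0.    0.001] q6 84 F [-2.8  4.9  2.4] T [0.91 0.62 0.26] w 13.0 g 60
t8.40 P [510.  -90.  154.7] yaw 86.2 zz [0.    0.001] q6 84 F [-2.6  5.1  2.8] T [0.97 0.55 0.29] w 13.0 g 60
```

```bash

python3 -m handwheel '[0,0,0,0,0,0,0, 0,0,0,0,0,0,0, 0,0,30,0,0,0,0, 0,0,36,0,0,0,0, -5,16,0,0,0,0.16,0, -5,16,0,0,0,0.16,0, -5,16,0,0,0,0.16,0, -5,16,0,0,0,0.16,0]' >/dev/null
python3 -m handwheel '[-5,16,0,0,0,0.16,0, -5,16,0,0,0,0.16,0, -5,16,0,0,0,0.16,0, -5,16,0,0,0,0.16,0, 0,0,0,0,0,0,0, 0,0,0,0,0,0,0]' >/dev/null; python3 st.py
```

```text
t10.15 P [470.4  37.  220.4] yaw 159.3 zz [ 0.001 -0.001] q6 25 F [0.1 0.1 0.5] T [-0.   -0.05  0.01] w 42.8 g 0
```

```bash

python3 -m handwheel '[0,0.8,-25,0,0,0,0, 0,0,-25,0,0,0,0, 0,0,-16,0,0,0,0, 0,0,0,0,0,0,-0.4]' >/dev/null; python3 st.py
python3 -m handwheel '[0,0,0,0,0,0,-1, 0,0,0,0,0,0,-1, 0,0,0,0,0,0,-1,0,0,0,0,0,0,-1]' 60 >/dev/null; python3 st.py
python3 -m handwheel '[0,0,0,0,0,-0.07,-1]' >/dev/null; python3 st.py
python3 -m handwheel '[0,0,0,0,0,-0.07,-1]' >/dev/null; python3 st.py
python3 -m handwheel '[0,0,0,0,0,-0.07,-1]' >/dev/null; python3 st.py
python3 -m handwheel '[0,0,0,0,0,-0.07,-1]' >/dev/null; python3 st.py
```

```text
t10.65 P [469.2  37.9 153.3] yaw 159.4 zz [-0.002 -0.   ] q6 25 F [ 0.  -0.1 -0.6] T [-0.01 -0.02  0.05] w 26.6 g 0
t11.15 P [470.4  38.3 154.8] yaw 159.4 zz [ 0.001 -0.   ] q6 25 F [-0.5 -0.3  0.8] T [-0.2   0.08  0.04] w 12.7 g 60
t11.28 P [470.4  38.3 154.8] yaw 155.3 zz [ 0.001 -0.   ] q6 29 F [ 0.8 -0.2  2.1] T [-0.23  0.08  0.04] w 12.9 g 60
t11.40 P [470.4  38.3 154.8] yaw 151.3 zz [ 0.001 -0.   ] q6 33 F [-0.7 -1.3  1.1] T [-0.28  0.12  0.04] w 13.0 g 60
t11.53 P [470.3  38.2 154.8] yaw 147.3 zz [ 0.001 -0.   ] q6 37 F [-0.5 -0.9  1.8] T [-0.24  0.07  0.04] w 13.0 g 61
t11.65 P [470.3  38.2 154.8] yaw 143.3 zz [ 0.001 -0.   ] q6 41 F [ 0.2 -1.3  2.2] T [-0.3   0.14  0.04] w 13.0 g 61
```

```bash

python3 -m handwheel '[0,0,0,0,0,-0.07,-1]' >/dev/null; python3 st.py
python3 -m handwheel '[0,0,0,0,0,-0.07,-1]' >/dev/null; python3 st.py
python3 -m handwheel '[0,0,0,0,0,-0.07,-1]' >/dev/null; python3 st.py
```

```text
t11.78 P [470.3  38.2 154.8] yaw 139.3 zz [ 0.001 -0.   ] q6 45 F [-0.5 -0.7  2. ] T [-0.27  0.1   0.05] w 12.9 g 61
t11.90 P [470.3  38.2 154.8] yaw 135.2 zz [ 0.001 -0.001] q6 49 F [ 0.  -1.8  2.1] T [-0.25  0.15  0.02] w 13.6 g 61
t12.03 P [470.3  38.1 154.8] yaw 131.2 zz [ 0.001 -0.001] q6 53 F [-0.8 -2.7  2.1] T [-0.33  0.22 -0.01] w 13.1 g 61
```

```bash

python3 -m handwheel '[0,0,0,0,0,-0.07,-1]' >/dev/null; python3 st.py
python3 -m handwheel '[0,0,0,0,0,-0.07,-1]' >/dev/null; python3 st.py
python3 -m handwheel '[0,0,0,0,0,-0.07,-1]' >/dev/null; python3 st.py
```

```text
t12.15 P [470.2  38.1 154.8] yaw 127.2 zz [ 0.001 -0.001] q6 57 F [-0.3 -1.1  2.8] T [-0.27  0.22  0.02] w 12.6 g 61
t12.28 P [470.2  38.1 154.8] yaw 123.2 zz [ 0.001 -0.001] q6 61 F [-1.1 -0.7  2.8] T [-0.27  0.26  0.21] w 13.0 g 61
t12.40 P [470.1  38.1 154.8] yaw 119.2 zz [ 0.001 -0.001] q6 65 F [-1.8 -1.1  2.1] T [-0.35  0.21  0.29] w 13.2 g 61
```

```bash

python3 -m handwheel '[0,0,0,0,0,-0.065,-1, 0,0,0,0,0,-0.061,-1, 0,0,0,0,0,0,-1]' >/dev/null; python3 st.py
python3 -m handwheel '[0,0,0,0,0,0,0, 0,0,0,0,0,0,0, 0,0,30,0,0,0,0, 0,0,36,0,0,0,0, 14,-7.4,0,0,0,0.145,0, 14,-7.4,0,0,0,0.145,0, 14,-7.4,0,0,0,0.145,0, 14,-7.4,0,0,0,0.145,0]' >/dev/null;python3 st.py
python3 -m handwheel '[14,-7.4,0,0,0,0.145,0, 14,-7.4,0,0,0,0.145,0, 14,-7.4,0,0,0,0.145,0, 14,-7.4,0,0,0,0.145,0, 14,-7.4,0,0,0,0.145,0, 14,-7.4,0,0,0,0.145,0, 14,-7.4,0,0,0,0.145,0, 14,-7.4,0,0,0,0.145,0]' >/dev/null
python3 -m handwheel '[0,0,0,0,0,0,0,0,0,0,0,0,0,0]' >/dev/null; python3 st.py
```

```text
t12.78 P [470.1  38.1 154.8] yaw 112.2 zz [ 0.001 -0.001] q6 72 F [-0.6 -1.9  3.6] T [-0.41  0.37  0.2 ] w 13.2 g 61
t13.78 P [526.5   8.7 220.2] yaw 145.6 zz [0. 0.] q6 35 F [-0.7 -0.6 -0.2] T [-0.01 -0.   -0.02] w 42.8 g 0
t15.03 P [637.4 -50.1 220. ] yaw -148.3 zz [-0.001  0.   ] q6 -36 F [-0.8 -0.5 -0. ] T [-0.1   0.04 -0.03] w 42.5 g 0
```

```bash

python3 -m handwheel '[1.2,-0.5,-25,0,0,0,0, 0,0,-25,0,0,0,0, 0,0,-16,0,0,0,0, 0,0,0,0,0,0,-0.4]' >/dev/null; python3 st.py
python3 -m handwheel '[0,0,0,0,0,0,-1, 0,0,0,0,0,0,-1, 0,0,0,0,0,0,-1,0,0,0,0,0,0,-1]' 60 >/dev/null; python3 st.py
python3 -m handwheel '[0,0,0,0,0,-0.07,-1]' >/dev/null; python3 st.py
python3 -m handwheel '[0,0,0,0,0,-0.07,-1]' >/dev/null; python3 st.py
python3 -m handwheel '[0,0,0,0,0,-0.07,-1]' >/dev/null; python3 st.py
python3 -m handwheel '[0,0,0,0,0,-0.07,-1]' >/dev/null; python3 st.py
```

```text
t15.53 P [637.9 -50.6 153.2] yaw -148.2 zz [-0.002  0.   ] q6 -36 F [ 0.2  0.  -0.5] T [-0.    0.02  0.07] w 26.1 g 0
t16.02 P [639.  -50.2 154.9] yaw -148.2 zz [0.    0.001] q6 -36 F [-3.7  5.4  0.8] T [0.88 0.77 0.01] w 13.3 g 60
t16.15 P [639.  -50.2 154.9] yaw -152.3 zz [0.    0.001] q6 -32 F [-2.9  3.6  1.6] T [ 0.96  0.73 -0.02] w 13.2 g 60
t16.27 P [639.  -50.3 155. ] yaw -156.3 zz [0.    0.001] q6 -28 F [-3.4  5.   1.5] T [ 0.89  0.72 -0.01] w 13.1 g 60
t16.40 P [639.  -50.3 155. ] yaw -160.3 zz [0.    0.001] q6 -24 F [-3.8  4.5  1. ] T [0.83 0.7  0.03] w 13.0 g 60
t16.52 P [639.  -50.4 154.9] yaw -164.3 zz [0.    0.001] q6 -20 F [-2.9  4.   0.9] T [0.78 0.75 0.03] w 13.3 g 60
```

```bash

python3 -m handwheel '[0,0,0,0,0,-0.07,-1]' >/dev/null; python3 st.py
python3 -m handwheel '[0,0,0,0,0,-0.07,-1]' >/dev/null; python3 st.py
python3 -m handwheel '[0,0,0,0,0,-0.07,-1]' >/dev/null; python3 st.py
```

```text
t16.65 P [639.  -50.4 155. ] yaw -168.4 zz [0.    0.001] q6 -16 F [-2.6  3.8  1.2] T [ 0.8   0.74 -0.03] w 13.2 g 60
t16.77 P [639.  -50.5 154.9] yaw -172.4 zz [0.    0.001] q6 -12 F [-3.4  3.4  1.5] T [0.75 0.73 0.01] w 13.0 g 60
t16.90 P [639.  -50.5 154.9] yaw -176.4 zz [-0.     0.001] q6 -8 F [-2.7  3.4  1.6] T [0.66 0.84 0.26] w 13.1 g 60
```

```bash

python3 -m handwheel '[0,0,0,0,0,-0.07,-1, 0,0,0,0,0,-0.07,-1, 0,0,0,0,0,-0.036,-1, 0,0,0,0,0,0,-1]' >/dev/null; python3 st.py
python3 -m handwheel '[0,0,0,0,0,0,0, 0,0,0,0,0,0,0, 0,0,30,0,0,0,0, 0,0,36,0,0,0,0, -3.3,10.6,0,0,0,-0.135,0, -3.3,10.6,0,0,0,-0.135,0, -3.3,10.6,0,0,0,-0.135,0, -3.3,10.6,0,0,0,-0.135,0]' >/dev/null;python3 st.py
python3 -m handwheel '[-3.3,10.6,0,0,0,-0.135,0, -3.3,10.6,0,0,0,-0.135,0, -3.3,10.6,0,0,0,-0.135,0, -3.3,10.6,0,0,0,-0.135,0, -3.3,10.6,0,0,0,-0.135,0, -3.3,10.6,0,0,0,-0.135,0, -3.3,10.6,0,0,0,-0.135,0, -3.3,10.6,0,0,0,-0.135,0]' >/dev/null
python3 -m handwheel '[0,0,0,0,0,0,0,0,0,0,0,0,0,0]' >/dev/null; python3 st.py
python3 - <<'E'
from ang import *
print(bars("top","bcd"),bars("side","bcd"))
E
```

```text
t17.40 P [639.  -50.6 154.9] yaw 173.7 zz [-0.  0.] q6 2 F [-4.3  3.6  4.1] T [0.73 0.99 0.29] w 13.3 g 61
t18.40 P [626.4  -8.7 220.5] yaw 142.4 zz [ 0.001 -0.001] q6 37 F [-0.2  0.8 -0.3] T [-0.04  0.03 -0.06] w 42.8 g 0
t19.65 P [600.   75.8 220.4] yaw 80.9 zz [ 0.001 -0.   ] q6 106 F [ 0.9 -0.6 -0.1] T [-0.    0.03 -0.03] w 42.9 g 0
{'b': (np.float64(114.8526858585998), np.float64(9.917564843342063)), 'c': (np.float64(89.60611425808914), np.float64(61.437988393211285)), 'd': (np.float64(176.98607827026152), np.float64(67.7116770229877))} {'b': (np.float64(112.3661297370521), np.float64(50.38011856594957)), 'c': (np.float64(89.02718238119868), np.float64(54.171037549151535)), 'd': (np.float64(7.1436935139776025), np.float64(38.34060089585504))}
```

```bash

python3 -m handwheel '[-1.2,1,-25,0,0,0,0, 0,0,-25,0,0,0,0, 0,0,-16,0,0,0,0, 0,0,0,0,0,0,-0.4]' >/dev/null; python3 st.py
python3 -m handwheel '[0,0,0,0,0,0,-1, 0,0,0,0,0,0,-1, 0,0,0,0,0,0,-1,0,0,0,0,0,0,-1]' 60 >/dev/null; python3 st.py
python3 -m handwheel '[0,0,0,0,0,-0.09,-1,0,0,0,0,0,-0.09,-1]' >/dev/null; python3 st.py
python3 -m handwheel '[0,0,0,0,0,-0.09,-1,0,0,0,0,0,-0.09,-1]' >/dev/null; python3 st.py
python3 -m handwheel '[0,0,0,0,0,-0.07,-1,0,0,0,0,0,-0.07,-1,0,0,0,0,0,0,-1]' >/dev/null; python3 st.py
```

```text
t20.25 P [597.5  76.9 153.1] yaw 80.8 zz [-0.002 -0.   ] q6 106 F [0.2 1.1 0.1] T [-0.   -0.01 -0.05] w 26.6 g 0
t20.75 P [598.4  77.2 154.9] yaw 80.8 zz [ 0. -0.] q6 107 F [-3.  -0.8  1.6] T [-0.16  0.67  0.08] w 13.0 g 60
t21.00 P [598.3  77.3 154.9] yaw 70.4 zz [ 0. -0.] q6 117 F [-4.3 -0.1  2.5] T [-0.2   0.82  0.34] w 12.8 g 61
t21.25 P [598.1  77.3 154.8] yaw 60.1 zz [-0. -0.] q6 127 F [-5.2 -0.3  3.5] T [-0.16  0.94  0.4 ] w 13.3 g 61
t21.62 P [598.   77.4 154.8] yaw 52.3 zz [-0.  0.] q6 135 F [-5.9 -0.1  5.3] T [-0.12  1.19  0.36] w 13.5 g 61
```

```bash

python3 -m handwheel '[0,0,0,0,0,0,0, 0,0,0,0,0,0,0, 0,0,30,0,0,0,0, 0,0,36,0,0,0,0, -14.6,-27.9,0,0,0,0.108,0, -14.6,-27.9,0,0,0,0.108,0, -14.6,-27.9,0,0,0,0.108,0, -14.6,-27.9,0,0,0,0.108,0]' >/dev/null;python3 st.py
python3 -m handwheel '[-14.6,-27.9,0,0,0,0.108,0, -14.6,-27.9,0,0,0,0.108,0, 0,0,0,0,0,0,0,0,0,0,0,0,0,0]' >/dev/null; python3 st.py
```

```text
t22.62 P [540.1 -35.3 220.4] yaw 77.2 zz [ 0.001 -0.   ] q6 99 F [ 0.  -0.3  1.4] T [-0.02 -0.03  0.02] w 42.3 g 0
t23.12 P [511.4 -89.9 220.4] yaw 89.2 zz [0.001 0.   ] q6 81 F [-0.1  0.3  0.6] T [-0.04  0.04  0.02] w 42.7 g 0
```

Target yaw 60.5: turn −28.7° = −0.50 rad.

```bash

python3 -m handwheel '[-1,-0.5,-25,0,0,0,0, 0,0,-25,0,0,0,0, 0,0,-16,0,0,0,0, 0,0,0,0,0,0,-0.4]' >/dev/null; python3 st.py
python3 -m handwheel '[0,0,0,0,0,0,-1, 0,0,0,0,0,0,-1, 0,0,0,0,0,0,-1,0,0,0,0,0,0,-1]' 60 >/dev/null; python3 st.py
python3 -m handwheel '[0,0,0,0,0,-0.09,-1,0,0,0,0,0,-0.09,-1]' >/dev/null; python3 st.py
python3 -m handwheel '[0,0,0,0,0,-0.09,-1,0,0,0,0,0,-0.09,-1]' >/dev/null; python3 st.py
python3 -m handwheel '[0,0,0,0,0,-0.07,-1,0,0,0,0,0,-0.07,-1,0,0,0,0,0,0,-1]' >/dev/null; python3 st.py
```

```text
t23.62 P [509.2 -89.9 153.2] yaw 89.3 zz [-0.002  0.   ] q6 81 F [-0.4  0.5  0.5] T [-0.02  0.04 -0.02] w 26.7 g 0
t24.12 P [509.9 -90.4 154.8] yaw 89.3 zz [0.001 0.   ] q6 81 F [-1.9  2.4  2.6] T [0.52 0.44 0.02] w 13.1 g 60
t24.38 P [509.9 -90.5 154.8] yaw 78.9 zz [0.001 0.   ] q6 91 F [-2.2  2.3  2.9] T [0.43 0.53 0.34] w 13.0 g 60
t24.62 P [509.8 -90.4 154.8] yaw 68.6 zz [0. 0.] q6 101 F [-3.4  1.6  3.7] T [0.49 0.58 0.4 ] w 13.2 g 60
t25.00 P [509.8 -90.4 154.8] yaw 60.7 zz [0. 0.] q6 109 F [-2.9  2.6  3.5] T [0.55 0.7  0.39] w 13.0 g 61
```

```bash

python3 -m handwheel '[0,0,0,0,0,0,0, 0,0,0,0,0,0,0, 0,0,30,0,0,0,0, 0,0,36,0,0,0,0, -4.9,16,0,0,0,0.119,0, -4.9,16,0,0,0,0.119,0, -4.9,16,0,0,0,0.119,0, -4.9,16,0,0,0,0.119,0]' >/dev/null
python3 -m handwheel '[-4.9,16,0,0,0,0.119,0, -4.9,16,0,0,0,0.119,0, -4.9,16,0,0,0,0.119,0, -4.9,16,0,0,0,0.119,0, 0,0,0,0,0,0,0,0,0,0,0,0,0,0]' >/dev/null; python3 st.py
```

```text
t26.75 P [470.9  36.9 220.4] yaw 115.1 zz [ 0.001 -0.   ] q6 69 F [-0.9  0.8  0.3] T [0.02 0.04 0.02] w 42.9 g 0
```

Target yaw 86: turn −29.1° = −0.508 rad.

```bash

python3 -m handwheel '[-0.5,1,-25,0,0,0,0, 0,0,-25,0,0,0,0, 0,0,-16,0,0,0,0, 0,0,0,0,0,0,-0.4]' >/dev/null; python3 st.py
python3 -m handwheel '[0,0,0,0,0,0,-1, 0,0,0,0,0,0,-1, 0,0,0,0,0,0,-1,0,0,0,0,0,0,-1]' 60 >/dev/null; python3 st.py
python3 -m handwheel '[0,0,0,0,0,-0.09,-1,0,0,0,0,0,-0.09,-1]' >/dev/null; python3 st.py
python3 -m handwheel '[0,0,0,0,0,-0.09,-1,0,0,0,0,0,-0.09,-1]' >/dev/null; python3 st.py
python3 -m handwheel '[0,0,0,0,0,-0.074,-1,0,0,0,0,0,-0.074,-1,0,0,0,0,0,0,-1]' >/dev/null; python3 st.py
```

```text
t27.25 P [469.3  37.9 153.3] yaw 115.1 zz [-0.002 -0.   ] q6 69 F [-0.2 -0.2  0.7] T [-0.04  0.02 -0.01] w 26.3 g 0
t27.75 P [470.3  38.2 154.8] yaw 115.2 zz [ 0.001 -0.001] q6 69 F [-2.  -2.5  2.3] T [-0.4   0.4   0.06] w 13.3 g 60
t28.00 P [470.2  38.2 154.8] yaw 104.8 zz [ 0.001 -0.001] q6 80 F [-2.4 -1.7  2.4] T [-0.49  0.49  0.32] w 13.0 g 61
t28.25 P [470.2  38.1 154.8] yaw 94.5 zz [ 0.001 -0.001] q6 90 F [-2.7 -2.2  3.6] T [-0.49  0.53  0.4 ] w 13.3 g 61
t28.62 P [470.1  38.1 154.8] yaw 86.2 zz [ 0.    -0.001] q6 98 F [-2.2 -2.9  5.3] T [-0.62  0.64  0.36] w 13.5 g 61
```

```bash

python3 -m handwheel '[0,0,0,0,0,0,0, 0,0,0,0,0,0,0, 0,0,30,0,0,0,0, 0,0,36,0,0,0,0, 14,-7.4,0,0,0,0.132,0, 14,-7.4,0,0,0,0.132,0, 14,-7.4,0,0,0,0.132,0, 14,-7.4,0,0,0,0.132,0]' >/dev/null
python3 -m handwheel '[14,-7.4,0,0,0,0.132,0, 14,-7.4,0,0,0,0.132,0, 14,-7.4,0,0,0,0.132,0, 14,-7.4,0,0,0,0.132,0, 14,-7.4,0,0,0,0.132,0, 14,-7.4,0,0,0,0.132,0, 14,-7.4,0,0,0,0.132,0, 14,-7.4,0,0,0,0.132,0]' >/dev/null
python3 -m handwheel '[0,0,0,0,0,0,0,0,0,0,0,0,0,0]' >/dev/null; python3 st.py
```

```text
t30.88 P [637.6 -50.1 220. ] yaw 176.7 zz [-0.001  0.   ] q6 -1 F [-0.2  0.5 -0. ] T [-0.03 -0.    0.03] w 42.6 g 0
```

Target yaw 147.4: turn −29.3° = −0.512 rad.

```bash

python3 -m handwheel '[1.3,-0.5,-25,0,0,0,0, 0,0,-25,0,0,0,0, 0,0,-16,0,0,0,0, 0,0,0,0,0,0,-0.4]' >/dev/null; python3 st.py
python3 -m handwheel '[0,0,0,0,0,0,-1, 0,0,0,0,0,0,-1, 0,0,0,0,0,0,-1,0,0,0,0,0,0,-1]' 60 >/dev/null; python3 st.py
python3 -m handwheel '[0,0,0,0,0,-0.09,-1,0,0,0,0,0,-0.09,-1]' >/dev/null; python3 st.py
python3 -m handwheel '[0,0,0,0,0,-0.09,-1,0,0,0,0,0,-0.09,-1]' >/dev/null; python3 st.py
python3 -m handwheel '[0,0,0,0,0,-0.076,-1,0,0,0,0,0,-0.076,-1,0,0,0,0,0,0,-1]' >/dev/null; python3 st.py
python3 -m handwheel '[0,0,0,0,0,0,0, 0,0,0,0,0,0,0, 0,0,30,0,0,0,0, 0,0,40,0,0,0,0, 0,0,40,0,0,0,0, 0,0,0,0,0,0,0]' >/dev/null;python3 st.py
python3 - <<'E'
from ang import *
for c in("top","side"):
    print(c,{k:np.round(v,1) for k,v in bars(c).items()})
i=get_image("side")["pixels"][...,::-1];cv2.imwrite("pics/end.png",i)
E
```

```text
t31.38 P [638.1 -50.6 153.2] yaw 176.8 zz [-0.002  0.   ] q6 -1 F [ 0.6 -0.2 -0.1] T [-0.02  0.03  0.01] w 26.7 g 0
t31.88 P [639.5 -50.5 155. ] yaw 176.9 zz [0.001 0.001] q6 -1 F [-1.7  3.8  2.5] T [0.78 0.54 0.04] w 13.3 g 61
t32.12 P [639.5 -50.7 155. ] yaw 166.4 zz [0.001 0.   ] q6 9 F [-3.1  2.5  3.1] T [0.56 0.55 0.35] w 13.0 g 61
t32.38 P [639.4 -50.9 155. ] yaw 156.1 zz [ 0. -0.] q6 19 F [-2.9  2.8  3.4] T [0.43 0.72 0.35] w 13.2 g 61
t32.75 P [639.3 -51.  154.9] yaw 147.6 zz [ 0. -0.] q6 28 F [-3.7  1.4  5.5] T [0.39 0.88 0.33] w 13.1 g 61
t33.50 P [641.7 -51.4 268.2] yaw 147.5 zz [ 0.007 -0.001] q6 28 F [ 0.6  0.5 -0.9] T [-0.02  0.06 -0.05] w 42.6 g 0
top {'a': array([57.8, 56.5]), 'b': array([88.1, 22.7]), 'c': array([135.9,   0.3]), 'd': array([84.6,  0.4])}
side {'a': array([56.6, 63.8]), 'b': array([95.3, 54.9]), 'c': array([65.5, 53.1]), 'd': array([153.9,  56.6])}
```

View pics/end.png

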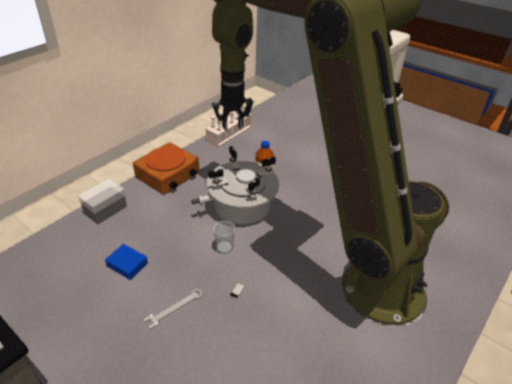

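The picture shows the gripper clear above the pot at about (232,110). The knobs are turned, at (216,175), (233,153), (268,160) and (253,186), and the bystanders are where they were.

```bash
python3 -c "
from workcell import order;print(order.sign_off())"
```

```text
the job is handed in; nothing more can be done
None
```

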